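# Pinch the catch and lay back the lid of the cinnamon canister

### The arm

A 7-joint arm with a two-finger parallel gripper is mounted at the origin on the work surface. World frame = base frame: x ahead of the robot, y to its left, z up, the work surface at z = 0. Lengths are in mm, angles in rad, forces in N, time in s.
With the tool pointing down it reaches from about 425 to 1025 mm from the base axis. Payload 9.4 kg.
Tool frame: the origin (TCP) lies between the finger pads; the fingertips stand env.finger_overhang ahead of it and the grasp point (between the pads) is the TCP (env.finger_overhang is the distance from the TCP to the fingertips, in mm); z points along the fingers, y is the line along which they close (so a half turn about z gives the same grasp; the last joint's range is limited). The gripper opens to 85 mm and grips with 20 to 120 N. Pads are 22 mm wide; open, the fingers measure 114 mm over their backs; the gripper's body (76 mm by 85 mm) begins 54 mm behind the grasp point. The pads swing forward as they close: fully open they stand 13 mm farther back than shut.
Start: joints at [1.075, 0.599, -0.003, 1.599, 0.002, 0.943, -0.08], TCP at [294.823, -662.347, 250.275] pointing down, gripper open.
Joint ranges: [-2.57, 2.57], [-0.35, 1.97], [-1.29, 1.29], [0.11, 2.56], [-1.05, 4.19], [0.11, 1.86], [-2.63, 2.63]. Speed limits (rad/s): [2.22, 2.22, 3.01, 3.01, 3.14, 3.14, 3.14].

### API

Orientations are given as a unit quaternion [w, x, y, z].
In Python, from plant import env gives the robot as it stands.
- The arm moves only by the tool arm_command, never from a script. Its argument "rows" is a list of rows, each a list of 3 entries, a list of its own where there are three numbers: the turn, a rotation vector about the tool's x, y, z normalised to -1 to 1, where 1 is 0.1 rad, then the shift along the tool's x, y, z normalised to -1 to 1, where 1 is 2 cm, then the opening, from 0 (shut) to 1 (fully open). A call has 1 to 20 rows; each row shifts and turns the commanded pose from where the row before left it, along the tool's axes as they then stand; what a row does not reach is not made up. A row lasts 1/8 s, in which the tool goes at most 62.5 mm and 10.7 degrees, less where a joint would pass 70% of its speed; a pose out of reach is approached as far as the arm can. A call with a number of a shift or a turn outside -1 to 1 is refused whole. A call with a gripper value outside its range is refused whole. The fingers move at their own pace and stop on an object; "grip_force" is the grip in N (left out, the last holds). Time passes only in rows, so rows that do not move let the fingers close. It gives the time, the measured TCP pose, the force, the opening and the grip force at its end, in the units of the state.
- env.observe(): the state, without advancing time (a new reading comes with each control period).
- env.capture(name): name is "scene" or "top"; returns a dict with "frame" (420x560x3 uint8, red, green, blue), "camera_matrix" (3x3 intrinsics, pixels), "pose" (4x4, takes a point from camera to world coordinates). Camera axes: x right, y down, z forward; pixel columns grow to the right and rows downward; lengths in mm; the calibration is good to about 2 mm. A picture is of the moment at which its call begins. There is no depth.
- env.hand_in(): hands the job in; it is judged then, once.
Trained networks look in the newest picture that a camera, given by its name, has taken for a name from the list of things; names that differ only in an ending like _2 or _b are one class to them, and where a whole thing is asked for, a point or a joint stands for the part that bears it (a point fixed in the world has none). Each returns a list of dicts, best first, with "score" (0 to 1); they miss things now and then, are a little off and sometimes report something else, mostly with a low value. They report only what shows in the picture. A call takes as long as a camera call. They do not tell look-alikes from the thing itself.
- env.silhouettes(camera, target): "pixels" (420x560 bool, what is visible of it) and "bbox" ([left, top, right, bottom] in pixels, round what is visible of it).
- env.spot_point(camera, target): "uv" ([column, row] in pixels: a listed point, or the origin of a listed thing).
The state is a dict: "clock": time; "q": joint angles; "qd": joint speeds; "effort": joint torques, N m; "eef_pos": TCP position; "ee_rot": TCP orientation; "ft_force": force on the tool from outside, world axes, zero at the start; "moment": the same for the moment, N m; "finger_gap": finger opening in mm; "grip_force": force on a finger pad.
Only numpy, scipy, OpenCV 4.12 (cv2) and the standard library are available. Lean on these libraries where they do the work, as an engineer would, in place of code of your own. Each camera call takes 0.05 s, during which the arm holds its last target. There are 200 camera calls.

### The job

Open the clear canister that holds the cinnamon sticks (the one with the orange buttons): pinch its two orange buttons together so that the lid springs ajar, then swing the lid right back past upright so that it stays open by itself. Do it gently, without making the lid whip round, and leave the walnut canister, the cup, the tin and the honey dipper alone.

Things in the scene. Friction and masses are not known exactly. Their poses are not given: they have to be found in the camera images.
- rack: low steel pegboard stand fixed to the counter: foot plate 126 x 180 x 4 mm, 56 mm high back on its +x side. Origin: under the foot plate, below the middle of the canister's depth; z up, -x is the front (robot's side), +y its left. The cinnamon canister on it has the same heading but is clamped immovably anywhere from 30 mm right to 30 mm left (y) of the origin: feel or see where.
- canister_place (a point): point of the stand 54 mm above its origin: where the centre of the cinnamon canister would be if clamped in the middle (it may be up to 30 mm off along y). Clear box 90 (x) x 84 (y) x 100 mm standing on the foot plate, brown sticks inside, same axes as the stand; its shut lid's top is 110 mm above the counter.
- catch_place (a point): point of the stand midway between the two buttons if the canister were clamped in the middle (true place up to 30 mm off along y). Buttons: orange, 18 mm (x) by 17 mm (z), centred at this x and height, outer faces 46 mm apart. They stick 9 mm out of the sides of a white housing 28 mm wide; it reaches 27 mm to +x (canister front), 13 mm to -x, 18 mm down, 25 mm up.
- hinge_place (a point): point of the stand on the lid's hinge line, which runs along y (the lid's middle is as far off along y as the canister). Lid: clear plate 92 mm wide (y), 6 mm thick, front edge 97 mm from the hinge; in its middle a white tongue 28 mm wide reaches to 129 mm from the hinge, over the housing; two prongs hang 23 mm from its underside into the housing.
- button_left (a joint): the orange button on the +y side: 0 when out, 0.006 m when pushed fully in towards the middle. Needs 6 N to start and 13 N to go fully in; springs out when let go. The lid is freed only while both buttons are in by about 3.5 mm or more at the same moment.
- button_right (a joint): the same on the -y side
- lid (a joint): lid angle in rad: 0 shut, growing as the front edge goes up and back over the hinge, stop at 1.95. Caught near 0 until both buttons are in; then a spring arm lifts it to about 0.5 and no further. Slightly stiff hinge: let go below about 1 rad it sinks back to 0.5, past upright (1.57) it stays open.
- twin: the walnut canister, alike but with blue buttons and round nuts inside, on its own fixed stand of the same make and in one piece with it; origin under the stand's foot plate as for rack, top of its lid at 112 mm. Must not be touched.
- cup_center (a point): centre (42 mm up) of a loose red ceramic mug, 80 mm wide, 85 mm high, 0.28 kg
- tin_center (a point): centre (32 mm up) of a loose round aluminium spice tin, 72 mm wide, 64 mm high
- dipper_center (a point): middle of a loose wooden honey dipper lying on the counter, 150 mm long along its x, 28 mm thick
There are look-alikes about, which are no part of the job. Leave any turquoise or yellow look-alike of the part that bears button_left alone.

How it is judged (in metres and radians):
On the way, in this order (a step that is already met when the one before it is completed fails the run):
1. both orange buttons are pressed in together (value of joint each of button_left, button_right above 0.003 m), for 0.05 s.
2. the lid is swung up well past where its spring leaves it (value of joint lid above 1.2 rad), for 0.05 s.
At the end, for the whole second after the job is handed in: the lid of the cinnamon canister lies back past upright (more than 1.65 rad open) and is at rest by itself, and both orange buttons are out again (less than 2 mm in) (value of joint lid above 1.65 rad and velocity of joint lid between -0.1 and 0.1 rad/s and value of joint each of button_left, button_right below 0.002 m); the robot touches nothing.
It fails at once if the lid is whipped round (faster than 6 rad/s) (velocity of joint lid above 6 rad/s).
It fails at once if the walnut canister is touched (more than 2 N) (contact force between any of the arm, the fingers and twin above 2 N).
It fails at once if the cup is moved more than 20 mm (distance of cup_center from where it was at the start of the episode above 0.02 m).
It fails at once if the tin is moved more than 20 mm (distance of tin_center from where it was at the start of the episode above 0.02 m).
It fails at once if the honey dipper is moved more than 20 mm (distance of dipper_center from where it was at the start of the episode above 0.02 m).
It also fails if it takes over 61 s, if anything falls off the work surface, if the arm or the gripper's body presses on something with over 40 N, if the wrist force passes 120 N, or if a joint passes its speed limit or range.

## Working session

There is one attempt and no reset: what is moved stays moved. The work goes in short steps, Python scripts to look and compute and a tool call to move; the robot and the scene stay as the last step left them, time stands still between calls to the robot, and variables do not carry over. Pictures are saved under pics/ and viewed, at most 10 in all, crops included, and the job is handed in when it is done.

Besides the shell and the picture viewer there is one more tool, called after "Emit:" by a JSON object that holds its "api" and its "payload". arm_command: Moves the arm, as the interface text tells. Its arguments: {"type":"object","properties":{"rows":{"type":"array","items":{"type":"array"}},"grip_force":{"type":"number"}},"required":["rows"]}

```bash
ls; mkdir -p pics
python3 - <<'E'
from plant import env
import cv2,numpy as np
s=env.observe(); print({k:np.round(v,3) for k,v in s.items()}, env.finger_overhang)
for c in("scene","top"):
    d=env.capture(c); cv2.imwrite(f"pics/{c}0.png",d["frame"][:,:,::-1])
    print(c,np.round(d["camera_matrix"],1).tolist(),np.round(d["pose"],3).tolist())
    for t in("rack","canister_place","catch_place","hinge_place","button_left","button_right","twin","cup_center","tin_center","dipper_center"):
        print(t,[(np.round(r["uv"],1).tolist(),round(r["score"],2)) for r in env.spot_point(c,t)][:4])
    for t in ("button_left","button_right","lid","rack"):
        print(t,[(r["bbox"],round(r["score"],2)) for r in env.silhouettes(c,t)][:4])
E
```

```text
pics
{'clock': np.float64(0.0), 'q': array([ 1.075,  0.6  , -0.003,  1.6  ,  0.002,  0.943, -0.08 ]), 'qd': array([-0.   , -0.   ,  0.002,  0.   ,  0.001,  0.001,  0.001]), 'effort': array([ 0.0000e+00, -7.7646e+01,  1.5650e+00, -2.5801e+01,  1.2000e-02,
        9.0000e-03,  0.0000e+00]), 'eef_pos': array([ 294.657, -661.935,  249.429]), 'ee_rot': array([-0.001,  0.978,  0.208, -0.   ]), 'ft_force': array([-0.387, -0.134, -0.018]), 'moment': array([-0.016,  0.046,  0.006]), 'grip_force': np.float64(0.0), 'finger_gap': np.float64(85.784)} 19.0
scene [[382.1, 0.0, 278.9], [0.0, 382.1, 214.9], [0.0, 0.0, 1.0]] [[0.493, 0.536, -0.685, 1163.758], [0.87, -0.317, 0.378, -308.059], [-0.014, -0.783, -0.622, 644.844], [0.0, 0.0, 0.0, 1.0]]
rack [([215.9, 282.1], 0.84)]
canister_place []
catch_place []
hinge_place []Traceback (most recent call last):
  File "<stdin>", line 8, in <module>
ValueError: it knows: canister_place, catch_place, cup_center, dipper_center, hinge_place, rack, tin_center, twin
```

Run:
```python
from plant import env
import cv2,numpy as np
for c in("scene","top"):
    d=env.capture(c); cv2.imwrite(f"pics/{c}0.png",d["frame"][:,:,::-1])
    if c=="top": print(c,np.round(d["camera_matrix"],1).tolist(),np.round(d["pose"],3).tolist())
    for t in("rack","canister_place","catch_place","hinge_place","twin","cup_center","tin_center","dipper_center"):
        print(t,[(np.round(r["uv"],1).tolist(),round(r["score"],2)) for r in env.spot_point(c,t)][:4])
    for t in ("button_left","button_right","lid","rack"):
        try: print(t,[(r["bbox"],round(r["score"],2)) for r in env.silhouettes(c,t)][:4])
        except ValueError as e: print(e)
```

```text
rack [([213.8, 282.0], 0.59)]
canister_place []
catch_place [([386.0, 196.8], 0.5)]
hinge_place []
twin [([314.6, 230.8], 0.85)]
cup_center [([320.7, 298.8], 0.69)]
tin_center [([391.3, 196.7], 0.72)]
dipper_center [([229.7, 215.0], 0.73)]
button_left [([172.6, 252.5, 261.8, 314.7], 0.4)]
button_right []
lid [([65.9, 252.6, 121.7, 304.9], 0.88), ([196.1, 311.5, 266.7, 376.7], 0.78), ([180.0, 225.9, 226.7, 267.9], 0.71)]
rack [([173.5, 254.2, 265.3, 313.5], 0.76)]
top [[403.0, 0.0, 282.2], [0.0, 403.0, 211.8], [0.0, 0.0, 1.0]] [[-0.004, -0.984, 0.177, 378.246], [-1.0, 0.009, 0.026, 3.019], [-0.027, -0.177, -0.984, 1187.017], [0.0, 0.0, 0.0, 1.0]]
rack [([351.1, 211.2], 0.89)]
canister_place [([349.1, 211.0], 0.56)]
catch_place [([341.9, 236.2], 0.69)]
hinge_place [([357.1, 192.0], 0.71)]
twin [([252.6, 219.6], 0.73)]
cup_center [([294.6, 151.2], 0.57)]
tin_center [([169.8, 223.8], 0.79)]
dipper_center [([304.1, 271.0], 0.69), ([340.2, 235.9], 0.61)]
button_left []
button_right []
lid [([417.6, 197.4, 454.5, 240.2], 0.9), ([336.7, 187.3, 375.2, 229.2], 0.82), ([350.4, 110.1, 385.2, 147.4], 0.67), ([378.9, 301.8, 417.2, 339.2], 0.61)]
rack [([317.1, 180.5, 384.5, 239.0], 0.57), ([279.2, 129.9, 307.7, 165.0], 0.19)]
```

View pics/scene0.png

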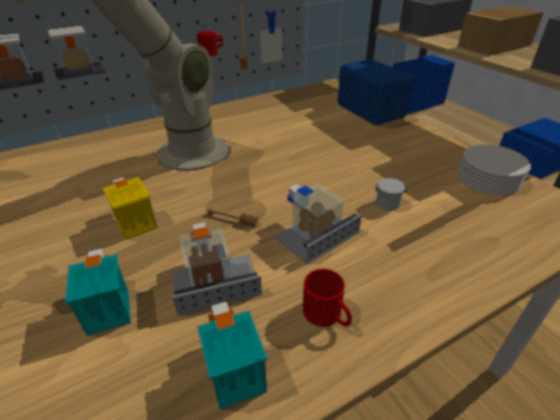

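View pics/top0.png

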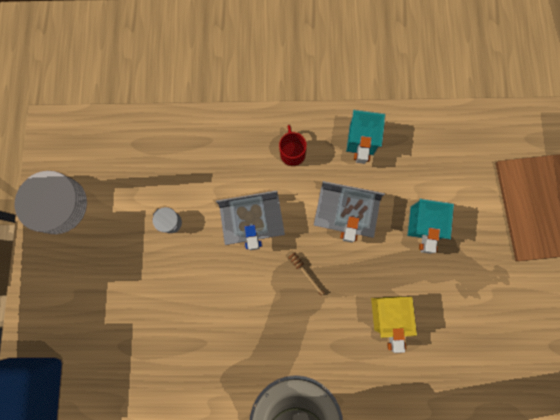

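The clear canister with sticks and orange catch is at about (348,210) in top and (205,260) in scene. The blue-button one is at (250,220), and the turquoise and yellow boxes are decoys. I'll enlarge both views to measure.

Run:
```python
import cv2
a=cv2.imread("pics/top0.png")[172:252,305:395]; b=cv2.imread("pics/scene0.png")[215:315,165:270]
cv2.imwrite("pics/topc.png",cv2.resize(a,(720,560)[:2] if 0 else (630,560),interpolation=cv2.INTER_CUBIC))
cv2.imwrite("pics/scenec.png",cv2.resize(b,(630,600),interpolation=cv2.INTER_CUBIC))
```

```text
(no output)
```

View pics/topc.png

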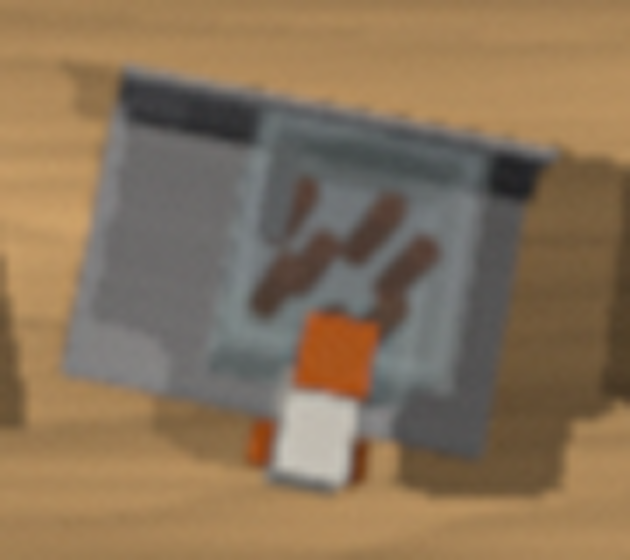

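View pics/scenec.png

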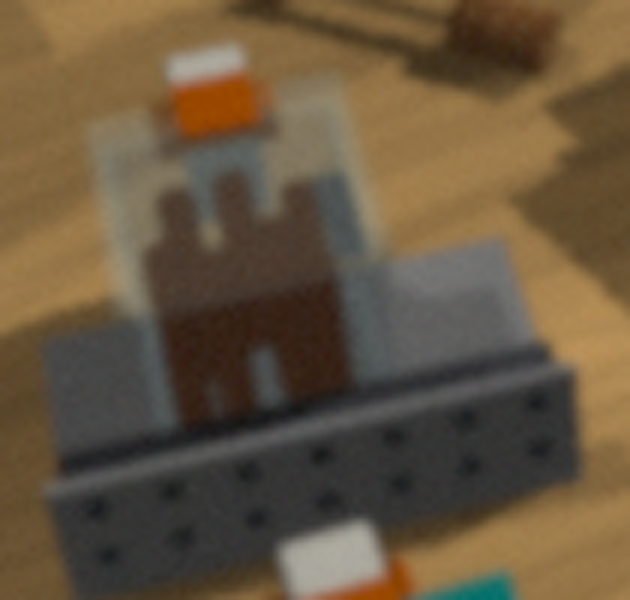

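```bash
cat > h.py <<'E'
import numpy as np, cv2
TK=np.array([[403,0,282.2],[0,403,211.8],[0,0,1]]);TP=np.array([[-0.004,-0.984,0.177,378.246],[-1,0.009,0.026,3.019],[-0.027,-0.177,-0.984,1187.017],[0,0,0,1]])
SK=np.array([[382.1,0,278.9],[0,382.1,214.9],[0,0,1]]);SP=np.array([[0.493,0.536,-0.685,1163.758],[0.87,-0.317,0.378,-308.059],[-0.014,-0.783,-0.622,644.844],[0,0,0,1]])
def proj(c,p):
    K,P=(TK,TP) if c=='t' else (SK,SP)
    q=(np.asarray(p)-P[:3,3])@P[:3,:3]; u=q@K.T; return u[:2]/u[2]
E
python3 - <<'E'
from h import *
from scipy.optimize import least_squares
t=lambda u,v:np.array([u/7+305-.43,v/7+172-.43]); s=lambda u,v:np.array([u/6+165-.42,v/6+215-.42])
# p=[x,y,yaw,off,xb,hx]; local points
def pts(p):
    x,y,yaw,o,xb,hx=p
    L=[('t',t(122,70),(xb,90,56)),('t',t(553,155),(xb,-90,56)),('t',t(65,375),(xb-126,90,4)),('t',t(480,460),(xb-126,-90,4)),
     ('s',s(573,372),(xb,90,56)),('s',s(48,492),(xb,-90,56)),('s',s(578,475),(xb,90,0)),('s',s(75,597),(xb,-90,0)),
     ('t',t(268,475),(hx-129,14+o,110)),('t',t(350,487),(hx-129,-14+o,110)),('t',t(285,390),(hx-97,14+o,110)),('t',t(360,397),(hx-97,-14+o,110)),
     ('t',t(212,368),(hx-97,46+o,110)),('t',t(445,392),(hx-97,-46+o,110)),
     ('s',s(168,57),(hx-129,-14+o,110)),('s',s(240,42),(hx-129,14+o,110)),('s',s(175,85),(hx-97,-14+o,110)),('s',s(248,72),(hx-97,14+o,110)),]
    return L
R=lambda a:np.array([[np.cos(a),-np.sin(a),0],[np.sin(a),np.cos(a),0],[0,0,1]])
def f(p): return np.concatenate([proj(c,R(p[2])@l+[p[0],p[1],0])-uv for c,uv,l in pts(p)])
r=least_squares(f,[600,-180,-.15,0,60,48],loss='soft_l1')
print(np.round(r.x,3)); print(np.round(f(r.x).reshape(-1,2),1).tolist())
p=r.x; o=p[3]
for z in (70,79,85):
  for l in [(p[5]-48-72,o+23,z),(p[5]-48-72,o-23,z)]:
    w=R(p[2])@l+[p[0],p[1],0]; a=proj('t',w);b=proj('s',w); print(z,w.round(1),((a+.43-[305,172])*7).round(),((b+.42-[165,215])*6).round())
print('origin spot',proj('t',[p[0],p[1],0]),proj('s',[p[0],p[1],0]))
w=lambda l:proj('t',R(p[2])@l+[p[0],p[1],0])
print(w((0,0,54)),[(z,w((p[5]-120,0,z)).round(1)) for z in(70,80,90)],w((p[5],0,107)))
E
```

```text
[ 6.51423e+02 -1.70229e+02 -2.14000e-01 -9.18600e+00  8.65000e-01
 -2.75640e+01]
[[0.0, -0.6], [0.5, -0.5], [-1.2, 0.7], [-0.2, 1.0], [0.3, -0.8], [-0.9, 0.5], [0.6, -0.2], [-0.3, 0.7], [0.6, -1.4], [-0.7, -1.0], [0.4, -0.9], [-0.0, 0.3], [-0.9, -0.1], [-0.3, 3.4], [-1.0, -3.6], [-0.4, -3.6], [-0.3, 0.7], [0.5, 0.2]]
70 [ 510.2 -125.4   70. ] [242. 450.] [279. 112.]
70 [ 500.4 -170.3   70. ] [357. 474.] [157. 137.]
79 [ 510.2 -125.4   79. ] [244. 447.] [276.  94.]
79 [ 500.4 -170.3   79. ] [360. 471.] [154. 119.]
85 [ 510.2 -125.4   85. ] [246. 445.] [274.  82.]
85 [ 500.4 -170.3   85. ] [362. 469.] [151. 107.]
origin spot [350.10682092 191.75982046] [220.15015139 303.57005329]
[352.71373159 187.51663964] [(70, array([344. , 236.9])), (80, array([344.5, 236.4])), (90, array([344.9, 236. ]))] [353.7213332  192.54696324]
```

Run:
```python
from h import *
from scipy.optimize import least_squares
t=lambda u,v:np.array([u/7+305-.43,v/7+172-.43]); s=lambda u,v:np.array([u/6+165-.42,v/6+215-.42])
def pts(p):
    x,y,yaw,o,xb,cz=p; hx=48
    return [('t',t(122,70),(xb,90,56)),('t',t(553,155),(xb,-90,56)),('t',t(65,375),(xb-126,90,4)),('t',t(480,460),(xb-126,-90,4)),
     ('s',s(573,372),(xb,90,56)),('s',s(48,492),(xb,-90,56)),('s',s(578,475),(xb,90,0)),('s',s(75,597),(xb,-90,0)),
     ('t',t(268,475),(hx-129,14+o,110)),('t',t(350,487),(hx-129,-14+o,110)),
     ('t',t(212,368),(hx-97,46+o,110)),
     ('s',s(165,57),(hx-129,-14+o,110)),('s',s(242,42),(hx-129,14+o,110)),
     ('s',s(92,122),(hx-97,-46+o,110)),('s',s(340,75),(hx-97,46+o,110)),
     ('t',t(247,443),(-72,23+o,cz)),('t',t(365,460),(-72,-23+o,cz))]
R=lambda a:np.array([[np.cos(a),-np.sin(a),0],[np.sin(a),np.cos(a),0],[0,0,1]])
def f(p): return np.concatenate([proj(c,R(p[2])@l+[p[0],p[1],0])-uv for c,uv,l in pts(p)])
r=least_squares(f,[600,-180,-.15,0,60,80],loss='soft_l1'); p=r.x;o=p[3]
print(np.round(p,3)); print(np.round(f(p).reshape(-1,2),1).tolist())
W=lambda l:(R(p[2])@l+[p[0],p[1],0])
print('catch',W((-72,o,79)).round(1),'hinge',W((48,o,107)).round(1),'tip',W((-81,o,110)).round(1))
print('origin spot',proj('t',W((0,0,0))),proj('s',W((0,0,0))))
for n,l in dict(can=(0,0,54),catch=(-72,0,79),hinge=(48,0,107)).items(): print(n,proj('t',W(l)))
from plant import env
for tn,z in (("twin",0),("cup_center",42),("tin_center",32),("dipper_center",14)):
    u=env.spot_point("top",tn)[0]["uv"]; d=TP[:3,:3]@np.linalg.inv(TK)@[*u,1]; print(tn,(TP[:3,3]+d*(z-TP[2,3])/d[2]).round())
```

```text
[ 5.81253e+02 -1.54992e+02 -2.14000e-01 -9.27200e+00  7.26700e+01
  8.04330e+01]
[[0.0, -0.6], [0.5, -0.5], [-1.2, 0.7], [-0.2, 1.0], [0.3, -0.8], [-0.9, 0.5], [0.6, -0.2], [-0.3, 0.7], [0.9, -2.8], [-0.4, -2.3], [-0.6, -1.5], [-0.4, -2.5], [-0.6, -2.5], [-1.4, -1.3], [-0.0, -2.2], [-0.0, -0.8], [-0.3, 0.2]]
catch [ 508.9 -148.8   79. ] hinge [ 626.2 -174.2  107. ] tip [ 500.1 -146.9  110. ]
origin spot [345.7637863 214.7963269] [214.33322536 279.10578166]
can [348.19678571 211.57611216]
catch [344.68871122 235.14784434]
hinge [353.96703969 191.23444074]
twin [569. 123.   0.]
cup_center [766.  -4.  42.]
tin_center [553. 362.  32.]
dipper_center [416. -28.  14.]
```

Emit:
{"api": "arm_command", "payload": {"rows": [[[0, 0, 0.9], [0, 0, -0.5], 1], [[0, 0, 0.9], [0, 0, -0.5], 1], [[0, 0, 0.9], [0, 0, -0.5], 1], [[0, 0, 0.9], [0, 0, -0.5], 1], [[0, 0, 0.9], [0, 0, -0.5], 1], [[0, 0, 0.9], [0, 0, -0.5], 1], [[0, 0, 0.93], [0, 0, 0], 1]], "grip_force": 30}}

```text
clock: 2.62
eef_pos: [294.9, -662.7, 311.3]
ee_rot: [0.001, 0.994, -0.108, 0.0]
ft_force: [0.1, 1.5, -0.1]
finger_gap: 85.4
grip_force: 0.0
```

```bash
cat >> h.py <<'E'
from scipy.spatial.transform import Rotation as Ro
YAW=-.214; CAT=np.array([508.9,-148.8,79]); HIN=np.array([626.2,-174.2,107])
RZ=Ro.from_euler('z',YAW)
def rq(q): return Ro.from_quat([q[1],q[2],q[3],q[0]])
def goal(tilt): return RZ*Ro.from_euler('y',-tilt)*Ro.from_euler('x',np.pi) # tilt>0: fingers point forward-down
def plan(pos,tilt):
    from plant import env
    s=env.observe(); r=rq(s["ee_rot"]); 
    print('t',round(float(s["clock"]),2),'pos',s["eef_pos"].round(1),'q',s["q"].round(2),'F',s["ft_force"].round(1),'gap',round(float(s["finger_gap"]),1))
    print('loc rel catch',RZ.inv().apply(s["eef_pos"]-CAT).round(1),'toolz local',RZ.inv().apply(r.apply([0,0,1])).round(2))
    print('turn/0.1',((r.inv()*goal(tilt)).as_rotvec()/.1).round(2),'shift/20 before turn',(r.inv().apply(pos-s["eef_pos"])/20).round(2),'after turn',(goal(tilt).inv().apply(pos-s["eef_pos"])/20).round(2))
def L(x,y,z): return CAT*[1,1,0]+RZ.apply([x,y,0])+[0,0,z]
E
python3 -c "
from h import *
plan(L(-60,0,260),0)
plan(L(-60,0,260),.6)"
```

```text
t 2.62 pos [ 294.9 -662.7  311.3] q [ 0.97  0.55  0.18  1.54 -0.11  1.05 -0.62] F [ 0.1  1.5 -0.1] gap 85.4
loc rel catch [ -99.9 -547.6  232.3] toolz local [ 0. -0. -1.]
turn/0.1 [ 0.01 -0.01 -0.03] shift/20 before turn [  1.91 -27.39   2.54] after turn [  2.   -27.38   2.57]
t 2.62 pos [ 294.9 -662.7  311.3] q [ 0.97  0.55  0.18  1.54 -0.11  1.05 -0.62] F [ 0.1  1.5 -0.1] gap 85.4
loc rel catch [ -99.9 -547.6  232.3] toolz local [ 0. -0. -1.]
turn/0.1 [ 0.02  5.99 -0.03] shift/20 before turn [  1.91 -27.39   2.54] after turn [  0.2  -27.38   3.24]
```

Emit:
{"api": "arm_command", "payload": {"rows": [[[0, 0, 0], [0, -1, 0], 1], [[0, 0, 0], [0, -1, 0], 1], [[0, 0, 0], [0, -1, 0], 1], [[0, 0, 0], [0, -1, 0], 1], [[0, 0, 0], [0, -1, 0], 1], [[0, 0, 0], [0, -1, 0], 1], [[0, 0, 0], [0, -1, 0], 1], [[0, 0, 0], [0, -1, 0], 1], [[0, 0, 0], [0, -1, 0], 1], [[0, 0, 0], [0, -1, 0], 1], [[0, 0, 0], [0.2, -1, 0], 1], [[0, 0, 0], [0.2, -1, 0], 1], [[0, 0, 0], [0.2, -1, 0], 1], [[0, 0, 0], [0.2, -1, 0], 1], [[0, 0, 0], [0.2, -1, 0], 1], [[0, 0, 0], [0.2, -1, 0], 1], [[0, 0, 0], [0.2, -1, 0], 1], [[0, 0, 0], [0.2, -1, 0], 1], [[0, 0, 0], [0.2, -1, 0], 1], [[0, 0, 0], [0.2, -1, 0], 1]]}}

```text
clock: 5.12
eef_pos: [419.5, -278.7, 310.3]
ee_rot: [0.0, 0.994, -0.107, 0.0]
ft_force: [0.8, 1.5, 1.1]
finger_gap: 85.3
grip_force: 0.0
```

Emit:
{"api": "arm_command", "payload": {"rows": [[[0, 0.6, 0], [0, -0.9, 0], 1], [[0, 0.6, 0], [0, -0.9, 0], 1], [[0, 0.6, 0], [0, -0.9, 0], 1], [[0, 0.6, 0], [0, -0.9, 0], 1], [[0, 0.6, 0], [0, -0.9, 0], 1], [[0, 0.6, 0], [0, -0.9, 0], 1], [[0, 0.6, 0], [0, -0.9, 0], 1], [[0, 0.6, 0], [0, -0.9, 0], 1], [[0, 0.6, 0], [0, 0, 0], 1], [[0, 0.6, 0], [0, 0, 0], 1], [[0, 0, 0], [0, 0, 0], 1], [[0, 0, 0], [0, 0, 0], 1]]}}

```text
clock: 6.62
eef_pos: [447.6, -142.2, 310.4]
ee_rot: [0.032, 0.958, -0.104, 0.267]
ft_force: [-0.1, -0.4, 0.1]
finger_gap: 85.2
grip_force: 0.0
```

```bash
python3 -c "
from h import *
plan(L(-3,0,160),.6)"
```

```text
t 6.62 pos [ 447.6 -142.2  310.4] q [ 0.31  0.07 -0.15  2.43  0.44  0.11 -2.05] F [-0.1 -0.4  0.1] gap 85.2
loc rel catch [-61.3  -6.6 231.4] toolz local [ 0.52 -0.01 -0.86]
turn/0.1 [0.06 0.57 0.  ] shift/20 before turn [-1.39 -0.38  7.94] after turn [-1.84 -0.33  7.85]
```

```bash
python3 -c "
from h import *
plan(L(-30,0,130),.55)"
```

```text
t 6.62 pos [ 447.6 -142.2  310.4] q [ 0.31  0.07 -0.15  2.43  0.44  0.11 -2.05] F [-0.1 -0.4  0.1] gap 85.2
loc rel catch [-61.3  -6.6 231.4] toolz local [ 0.52 -0.01 -0.86]
turn/0.1 [ 0.06  0.07 -0.  ] shift/20 before turn [-3.32 -0.39  8.53] after turn [-3.38 -0.33  8.51]
```

Emit:
{"api": "arm_command", "payload": {"rows": [[[0, 0, 0], [-0.33, -0.04, 0.85], 1], [[0, 0, 0], [-0.33, -0.04, 0.85], 1], [[0, 0, 0], [-0.33, -0.04, 0.85], 1], [[0, 0, 0], [-0.33, -0.04, 0.85], 1], [[0, 0, 0], [-0.33, -0.04, 0.85], 1], [[0, 0, 0], [-0.33, -0.04, 0.85], 1], [[0, 0, 0], [-0.33, -0.04, 0.85], 1], [[0, 0, 0], [-0.33, -0.04, 0.85], 1], [[0, 0, 0], [-0.33, -0.04, 0.85], 1], [[0, 0, 0], [-0.33, -0.04, 0.85], 1], [[0, 0, 0], [0, 0, 0], 1], [[0, 0, 0], [0, 0, 0], 1]]}}

```text
clock: 8.12
eef_pos: [482.4, -156.4, 226.6]
ee_rot: [0.02, 0.973, -0.099, 0.207]
ft_force: [0.3, -0.1, 0.9]
finger_gap: 85.3
grip_force: 0.0
```

```bash
python3 -c "
from h import *
plan(L(0,0,79),.55)
from plant import env
a=env.capture('scene')['frame'][215:315,165:270,::-1]; b=env.capture('top')['frame'][172:272,305:395,::-1]
cv2.imwrite('pics/c2.png',np.hstack([cv2.resize(a,(400,400),interpolation=2),cv2.resize(b,(360,400),interpolation=2)]))
for d in(0,): 
  s=env.observe(); print(proj('t',s['eef_pos']),proj('s',s['eef_pos']))
"
```

```text
t 8.12 pos [ 482.4 -156.4  226.6] q [ 0.43  0.3  -0.29  2.38  1.05  0.11 -2.63] F [ 0.3 -0.1  0.9] gap 85.3
loc rel catch [-24.3 -13.1 147.6] toolz local [ 0.41  0.01 -0.91]
turn/0.1 [-0.07  1.32  0.1 ] shift/20 before turn [-1.88 -0.63  7.24] after turn [-2.82 -0.65  6.92]
[359.89571174 239.55637413] [182.35746603 173.01521283]
```

View pics/c2.png

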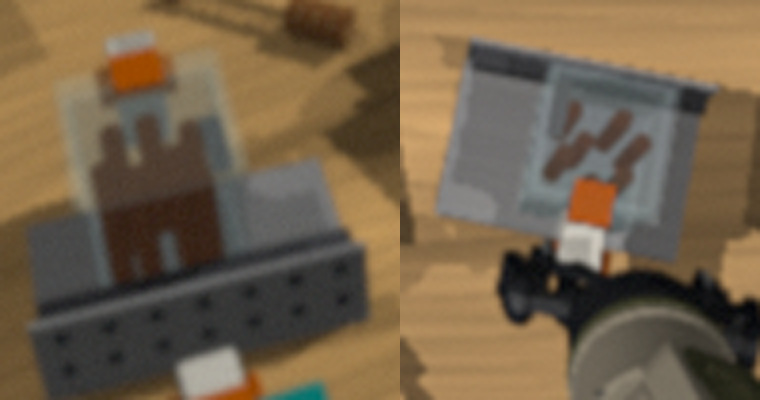

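The top view shows the gripper just in front of the white tongue. The tongue is at crop (580,245) and the tool sits too far right. The wrist has run into its joint limits at this tilt, so I'll reduce the tilt.

Emit:
{"api": "arm_command", "payload": {"rows": [[[0, -0.6, 0], [-0.5, 0, -0.3], 1], [[0, -0.6, 0], [-0.5, 0, -0.3], 1], [[0, -0.6, 0], [-0.5, 0, 0], 1], [[0, -0.6, 0], [-0.3, 0, 0], 1], [[0, 0, 0], [0, 0, 0], 1], [[0, 0, 0], [0, 0, 0], 1]]}}

```text
clock: 8.98
eef_pos: [446.3, -149.6, 225.2]
ee_rot: [0.009, 0.991, -0.101, 0.092]
ft_force: [-0.5, 0.5, 0.2]
finger_gap: 85.5
grip_force: 0.0
```

```bash
python3 -c "
from h import *
plan(L(-20,0,150),.2)
plan(L(-5,0,85),.2)
"
```

```text
t 8.97 pos [ 446.3 -149.6  225.2] q [ 0.8   0.36 -0.76  2.28  0.61  0.48 -2.21] F [-0.5  0.5  0.2] gap 85.5
loc rel catch [-61.  -14.1 146.2] toolz local [ 0.19  0.   -0.98]
turn/0.1 [-0.02  0.14  0.11] shift/20 before turn [ 1.33 -0.68  4.07] after turn [ 1.26 -0.7   4.09]
t 8.97 pos [ 446.3 -149.6  225.2] q [ 0.8   0.36 -0.76  2.28  0.61  0.48 -2.21] F [-0.5  0.5  0.2] gap 85.5
loc rel catch [-61.  -14.1 146.2] toolz local [ 0.19  0.   -0.98]
turn/0.1 [-0.02  0.14  0.11] shift/20 before turn [ 1.46 -0.67  7.41] after turn [ 1.35 -0.7   7.43]
```

Emit:
{"api": "arm_command", "payload": {"rows": [[[0, 0, 0], [0.26, -0.14, 0.8], 1], [[0, 0, 0], [0.26, -0.14, 0.8], 1], [[0, 0, 0], [0.26, -0.14, 0.8], 1], [[0, 0, 0], [0.26, -0.14, 0.8], 1], [[0, 0, 0], [0.26, -0.14, 0.8], 1], [[0, 0, 0], [0, 0, 0], 1], [[0, 0, 0], [0, 0, 0], 1]]}}

```text
clock: 9.85
eef_pos: [488.3, -143.6, 151.7]
ee_rot: [0.009, 0.991, -0.1, 0.092]
ft_force: [-0.5, 0.8, 0.4]
finger_gap: 85.5
grip_force: 0.0
```

```bash
python3 -c "
from h import *
plan(L(-5,0,85),.2)
from plant import env
a=env.capture('scene')['frame'][175:275,145:250,::-1]; b=env.capture('top')['frame'][172:272,305:395,::-1]
cv2.imwrite('pics/c3.png',np.hstack([cv2.resize(a,(420,400),interpolation=2),cv2.resize(b,(360,400),interpolation=2)]))
"
```

```text
t 9.85 pos [ 488.3 -143.6  151.7] q [ 0.56  0.5  -0.53  2.28  0.87  0.35 -2.48] F [-0.5  0.8  0.4] gap 85.5
loc rel catch [-21.2   0.7  72.7] toolz local [ 0.18  0.   -0.98]
turn/0.1 [-0.02  0.15  0.12] shift/20 before turn [0.18 0.05 3.43] after turn [0.13 0.04 3.43]
```

View pics/c3.png

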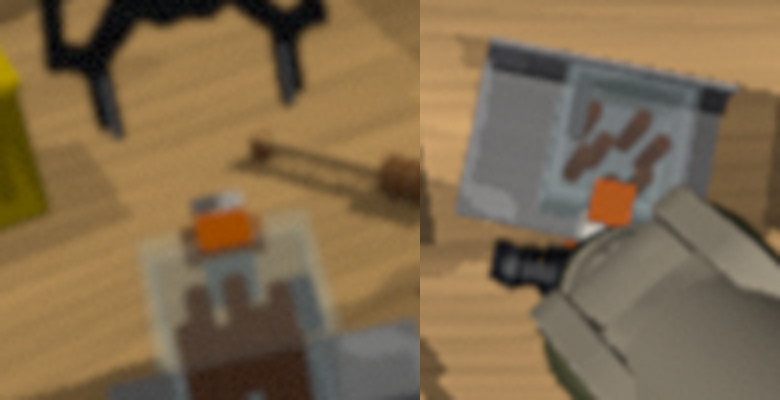

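```bash
python3 -c "
from h import *
plan(L(-4,0,86),.05)
c=lambda w:((proj('s',w)-[145,175])*4).round()
for y in(-42,42):
  for z in (136,142): print(y,z,c(L(-19,y,z)))
print('btn',c(L(0,-23,79)),c(L(0,23,79)),'tip top',c(L(-9,-14,110)),c(L(-9,14,110)),'lid front',c(L(23,-46,110)),c(L(23,46,110)))
"
```

```text
t 9.95 pos [ 488.4 -143.9  151.9] q [ 0.56  0.5  -0.53  2.28  0.87  0.35 -2.48] F [ 0.5 -0.7  0.5] gap 85.5
loc rel catch [-21.1   0.4  72.9] toolz local [ 0.18  0.   -0.98]
turn/0.1 [-0.01 -1.36  0.11] shift/20 before turn [0.23 0.03 3.39] after turn [0.69 0.02 3.33]
-42 136 [125. 148.]
-42 142 [123. 140.]
42 136 [279. 119.]
42 142 [277. 110.]
btn [181. 242.] [263. 225.] tip top [187. 186.] [237. 176.] lid front [134. 235.] [305. 200.]
```

Run:
```python
from h import *
from scipy.optimize import least_squares
t=lambda u,v:np.array([u/7+305-.43,v/7+172-.43]); s=lambda u,v:np.array([u/4+145-.4,v/4+175-.4])
s6=lambda u,v:np.array([u/6+165-.42,v/6+215-.42])
o=[('t',t(268,475),(-9,14)),('t',t(350,487),(-9,-14)),('t',t(212,368),(23,46)),('s',s6(165,57),(-9,-14)),('s',s6(242,42),(-9,14)),('s',s6(92,122),(23,-46)),('s',s6(340,75),(23,46))]
f=lambda p:np.concatenate([proj(c,L(p[0]+l[0],p[1]+l[1],p[2]))-u for c,u,l in o])
r=least_squares(f,[0,0,110]);print(r.x,r.fun.round(1))
# buttons: both views, outer faces
b=[('t',t(247,443),23),('t',t(365,460),-23),('s',s(186,240),-23),('s',s(264,224),23)]
f=lambda p:np.concatenate([proj(c,L(p[0],p[1]+l,p[2]))-u for c,u,l in b])
r=least_squares(f,[0,0,80]);print(r.x,r.fun.round(1))
```

```text
[ -4.30803439  -0.31535816 100.4419853 ] [ 0.3 -0.8 -1.1 -0.3 -1.2  0.6 -0.1 -0.4 -0.4 -0.4 -1.   0.8 -0.1 -0. ]
[-0.66148038  0.3620099  80.56746447] [-0.2 -0.6 -0.5  0.4 -0.8  0.1  0.2 -0.1]
```

Emit:
{"api": "arm_command", "payload": {"rows": [[[0, -0.7, 0.05], [0.3, 0, 0.5], 1], [[0, -0.7, 0.05], [0.2, 0, 0.5], 1], [[0, 0, 0], [0.1, 0, 0.5], 1], [[0, 0, 0], [0.1, 0, 0.5], 1], [[0, 0, 0], [0, 0, 0.4], 1], [[0, 0, 0], [0, 0, 0.4], 1], [[0, 0, 0], [0, 0, 0.3], 1], [[0, 0, 0], [0, 0, 0.3], 1], [[0, 0, 0], [0, 0, 0], 1], [[0, 0, 0], [0, 0, 0], 1]]}}

```text
clock: 11.2
eef_pos: [507.3, -147.6, 85.4]
ee_rot: [0.002, 0.994, -0.106, 0.022]
ft_force: [-0.3, -0.3, 0.1]
finger_gap: 85.3
grip_force: 0.0
```

```bash
python3 -c "
from h import *
plan(L(-4,0,80),.05)
from plant import env
a=env.capture('scene')['frame'][175:275,145:250,::-1]; b=env.capture('top')['frame'][172:272,305:395,::-1]
cv2.imwrite('pics/c4.png',np.hstack([cv2.resize(a,(420,400),interpolation=2),cv2.resize(b,(360,400),interpolation=2)]))
"
```

```text
t 11.2 pos [ 507.3 -147.6   85.4] q [ 0.55  0.66 -0.54  2.18  0.82  0.45 -2.43] F [-0.3 -0.3  0.1] gap 85.3
loc rel catch [-1.8  0.8  6.4] toolz local [ 0.05  0.   -1.  ]
turn/0.1 [-0.02  0.05  0.01] shift/20 before turn [-0.12  0.04  0.26] after turn [-0.12  0.04  0.26]
```

View pics/c4.png

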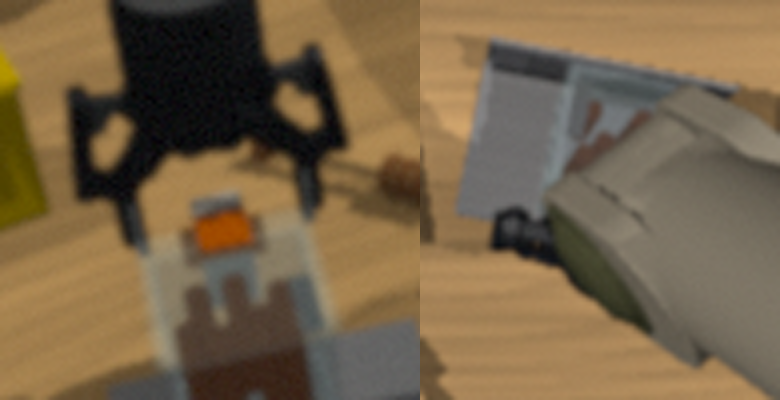

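Scene view: the fingertips at (135,245) and (310,210) straddle the catch at (224,225) evenly. Closing now.

Emit:
{"api": "arm_command", "payload": {"rows": [[[0, 0, 0], [-0.1, 0, 0.25], 0.8], [[0, 0, 0], [0, 0, 0], 0.65], [[0, 0, 0], [0, 0, 0], 0.55], [[0, 0, 0], [0, 0, 0], 0.45], [[0, 0, 0], [0, 0, 0], 0.35], [[0, 0, 0], [0, 0, 0], 0.35], [[0, 0, 0], [0, 0, 0], 0.3], [[0, 0, 0], [0, 0, 0], 0.3], [[0, 0, 0], [0, 0, 0], 0.3], [[0, 0, 0], [0, 0, 0], 0.3]], "grip_force": 35}}

```text
clock: 12.55
eef_pos: [504.8, -149.7, 81.1]
ee_rot: [0.004, 0.994, -0.107, 0.022]
ft_force: [-3.7, -6.7, 14.5]
finger_gap: 33.5
grip_force: 34.5
```

```bash
python3 -c "
from h import *
plan(L(-4,0,80),.05)
from plant import env
a=env.capture('scene')['frame'][175:275,145:250,::-1]
cv2.imwrite('pics/c5.png',cv2.resize(a,(420,400),interpolation=2))
"
```

```text
t 12.55 pos [ 504.8 -149.7   81.1] q [ 0.54  0.67 -0.52  2.19  0.84  0.44 -2.45] F [-3.7 -6.7 14.5] gap 33.5
loc rel catch [-3.8 -1.7  2.1] toolz local [ 0.04 -0.   -1.  ]
turn/0.1 [ 0.03  0.05 -0.01] shift/20 before turn [-0.01 -0.09  0.05] after turn [-0.01 -0.09  0.05]
```

View pics/c5.png

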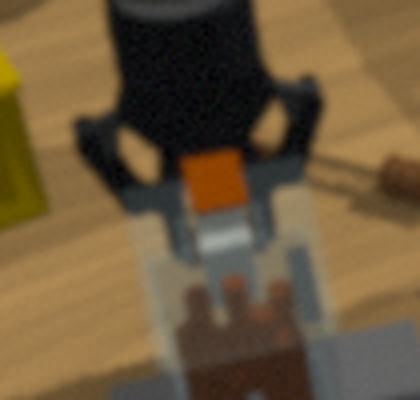

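Both buttons are fully in (33.5 mm gap), and the lid has sprung up against the gripper. I'll open the fingers and back off slowly, up and forward.

Emit:
{"api": "arm_command", "payload": {"rows": [[[0, 0, 0], [0, 0, 0], 0.5], [[0, 0, 0], [0, 0, 0], 0.8], [[0, 0, 0], [0, 0, 0], 1], [[0, 0, 0], [0, 0, 0], 1], [[0, 0, 0], [0, 0, 0], 1], [[0, 0, 0], [-0.3, 0, -0.3], 1], [[0, 0, 0], [-0.4, 0, -0.4], 1], [[0, 0, 0], [-0.5, 0, -0.5], 1], [[0, 0, 0], [-0.5, 0, -0.5], 1], [[0, 0, 0], [-0.5, 0, -0.5], 1], [[0, 0, 0], [-0.5, 0, -0.5], 1], [[0, 0, 0], [-0.5, 0, -0.5], 1], [[0, 0, 0], [-0.5, 0, -0.5], 1], [[0, 0, 0], [-0.5, 0, -0.5], 1], [[0, 0, 0], [-0.5, 0, -0.5], 1]]}}

```text
clock: 14.48
eef_pos: [408.8, -126.5, 170.5]
ee_rot: [0.002, 0.994, -0.106, 0.022]
ft_force: [0.2, 0.3, 1.0]
finger_gap: 85.6
grip_force: 0.0
```

```bash
python3 -c "
from h import *
plan(L(-45,0,175),.3)
from plant import env
a=env.capture('scene')['frame'][155:275,145:250,::-1]
b=env.capture('top')['frame'][172:272,305:395,::-1]
cv2.imwrite('pics/c6.png',np.hstack([cv2.resize(a,(420,480),interpolation=2),cv2.resize(b,(360,480),interpolation=2)]))
"
```

```text
t 14.47 pos [ 408.8 -126.5  170.5] q [ 0.7   0.45 -0.71  2.33  0.65  0.5  -2.32] F [0.2 0.3 1. ] gap 85.6
loc rel catch [-102.5    0.5   91.5] toolz local [ 0.04  0.   -1.  ]
turn/0.1 [-0.02  2.55  0.01] shift/20 before turn [ 2.88  0.03 -0.1 ] after turn [2.81 0.02 0.63]
```

View pics/c6.png

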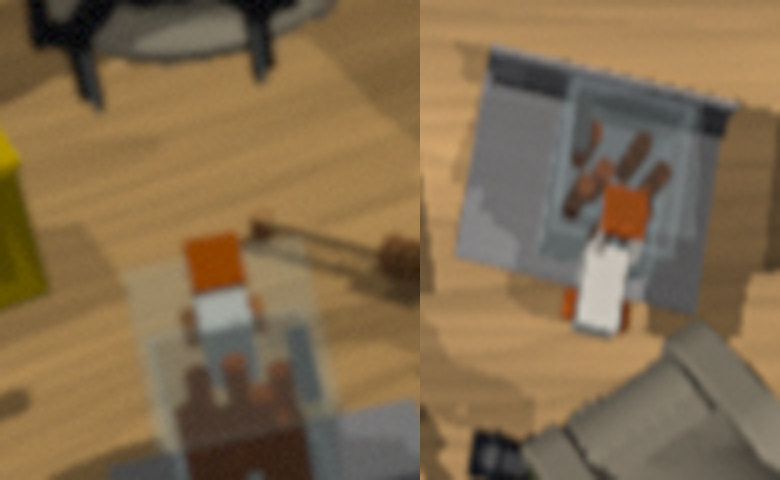

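```bash
python3 -c "
from h import *
def lid(r,y,a,h=0): return L(120-r*np.cos(a)+h*np.sin(a)*1,y,107+r*np.sin(a)+h*np.cos(a))
cs=lambda w:((proj('s',w)-[145,155])*4).round().tolist()
ct=lambda w:((proj('t',w)-[305,172])*[4,4.8]+[420,0]).round().tolist()
for a in(.2,.35,.5):
  for n,r,y in(('tip',129,0),('edge',97,0),('cornL',97,46),('r70',70,0),('hinge',0,46),('hingeR',0,-46)): print(a,n,cs(lid(r,y,a)),ct(lid(r,y,a)))
print('housing front top',cs(L(-13,0,104)),ct(L(-13,0,104)),'rear',cs(L(27,0,104)),ct(L(27,0,104)))
"
```

```text
0.2 tip [207.0, 232.0] [601.0, 306.0]
0.2 edge [217.0, 276.0] [608.0, 252.0]
0.2 cornL [302.0, 259.0] [540.0, 235.0]
0.2 r70 [225.0, 315.0] [614.0, 208.0]
0.2 hinge [341.0, 403.0] [563.0, 80.0]
0.2 hingeR [155.0, 444.0] [696.0, 112.0]
0.35 tip [203.0, 210.0] [607.0, 293.0]
0.35 edge [214.0, 260.0] [613.0, 242.0]
0.35 cornL [301.0, 243.0] [543.0, 225.0]
0.35 r70 [223.0, 303.0] [617.0, 200.0]
0.35 hinge [341.0, 403.0] [563.0, 80.0]
0.35 hingeR [155.0, 444.0] [696.0, 112.0]
0.5 tip [200.0, 192.0] [613.0, 274.0]
0.5 edge [212.0, 247.0] [617.0, 227.0]
0.5 cornL [300.0, 230.0] [547.0, 210.0]
0.5 r70 [222.0, 295.0] [621.0, 189.0]
0.5 hinge [341.0, 403.0] [563.0, 80.0]
0.5 hingeR [155.0, 444.0] [696.0, 112.0]
housing front top [213.0, 265.0] [594.0, 324.0] rear [223.0, 310.0] [604.0, 255.0]
```

Run:
```python
from h import *
t=lambda u,v:np.array([u/7+305-.43,v/7+172-.43]); s=lambda u,v:np.array([u/6+165-.42,v/6+215-.42])
t4=lambda u,v:np.array([(u-420)/4+305-.4,v/4.8+172-.4]); s4=lambda u,v:np.array([u/4+145-.4,v/4+155-.4])
PT=TK@np.linalg.inv(TP)[:3]; PS=SK@np.linalg.inv(SP)[:3]
def tri(n,a,b):
    X=cv2.triangulatePoints(PT,PS,a.reshape(2,1),b.reshape(2,1)).ravel();X=X[:3]/X[3]
    print(n,RZ.inv().apply(X-CAT*[1,1,0]).round(1),(proj('t',X)-a).round(1))
tri('start far mid',t(330,392),s(215,80)); tri('start near mid',t(344,317),s(221,132))
tri('start white front',t(310,480),s(205,50))
tri('now far mid',t4(622,240),s4(213,238)); tri('now near mid',t4(628,187),s4(218,288))
tri('now white front-ish',t4(598,325),s4(220,290)); 
tri('rackback L',t(122,70),s(573,372)); tri('rackback R',t(553,155),s(48,492))
```

```text
start far mid [ 19.4  -0.7 110.6] [-0.6 -0.1]
start near mid [ 49.   -1.7 110.9] [-0.2  0. ]
start white front [-13.9  -1.   98.5] [-0.4 -0.1]
now far mid [ 28.9  -1.1 156. ] [-0.6 -0.1]
now near mid [ 59.8  -2.3 147.4] [-0.   0.1]
now white front-ish [-10.2  -1.6  89.3] [-0.7 -0.1]
rackback L [143.5  98.8  52.1] [0.  0.1]
rackback R [143.2 -79.7  54.6] [-0.1  0.1]
```

Run:
```python
from h import *
def ray(P,K,u,z):
    d=P[:3,:3]@np.linalg.inv(K)@[*u,1]; X=P[:3,3]+d*(z-P[2,3])/d[2]; return RZ.inv().apply(X-CAT*[1,1,0]).round(1)[:2]
t=lambda u,v:np.array([u/7+305-.43,v/7+172-.43]); s=lambda u,v:np.array([u/6+165-.42,v/6+215-.42])
for n,u in(('rearL',t(268,115)),('rearR',t(490,155)),('frL',t(212,368)),('frR',t(447,390))): print('top',n,[ (z,ray(TP,TK,u,z)) for z in(4,60,98,110)])
for n,u in(('far L',s(92,122)),('far R',s(340,75)),('nearbaseR',s(350,385)),('nearL',s(160,420))): print('scene',n,[(z,ray(SP,SK,u,z)) for z in(4,60,98,110)])
# lid now, scene corners
s4=lambda u,v:np.array([u/4+145-.4,v/4+155-.4])
for n,u in(('far L',s4(128,275)),('far R',s4(305,238))): print('now',n,[(z,ray(SP,SK,u,z)) for z in(130,145,155,165)])
from plant import env
# averaged frames, big crop, contrast stretched
F={}
for c in('scene','top'): F[c]=np.mean([env.capture(c)['frame'].astype(float) for _ in range(6)],0)
a=F['scene'][190:250,165:235];b=F['top'][205:250,325:375]
g=lambda a,w,h:cv2.resize(a.clip(0,255).astype(np.uint8)[:,:,::-1],(w,h),interpolation=cv2.INTER_LANCZOS4)
cv2.imwrite('pics/c7.png',np.hstack([g(a,420,360),g(b,380,360)]))
```

```text
top rearL [(4, array([149.5,  33. ])), (60, array([134.9,  37.2])), (98, array([124.9,  40. ])), (110, array([121.8,  40.9]))]
top rearR [(4, array([151.4, -62.7])), (60, array([136.6, -54. ])), (98, array([126.6, -48.1])), (110, array([123.5, -46.3]))]
top frL [(4, array([36.9, 36.1])), (60, array([27.6, 40.1])), (98, array([21.2, 42.8])), (110, array([19.2, 43.7]))]
top frR [(4, array([ 47.9, -62.2])), (60, array([ 38. , -53.5])), (98, array([ 31.3, -47.6])), (110, array([ 29.2, -45.8]))]
scene far L [(4, array([-99.5, -49.3])), (60, array([-31.9, -46.5])), (98, array([ 13.9, -44.5])), (110, array([ 28.4, -43.9]))]
scene far R [(4, array([-97.1,  56.6])), (60, array([-29.7,  50.2])), (98, array([16. , 45.8])), (110, array([30.4, 44.5]))]
scene nearbaseR [(4, array([81. , 27.2])), (60, array([132.8,  23.4])), (98, array([168. ,  20.8])), (110, array([179.1,  20. ]))]
scene nearL [(4, array([ 76.3, -42.5])), (60, array([128.5, -40.3])), (98, array([163.9, -38.7])), (110, array([175.1, -38.2]))]
now far L [(130, array([ 12.7, -45.8])), (145, array([ 31.9, -44.9])), (155, array([ 44.8, -44.4])), (165, array([ 57.6, -43.8]))]
now far R [(130, array([10.9, 49.4])), (145, array([30.2, 47.5])), (155, array([43. , 46.2])), (165, array([55.9, 45. ]))]
```

View pics/c7.png

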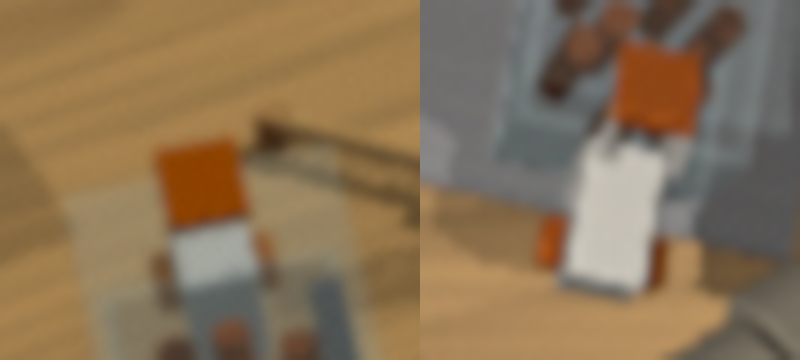

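Averaged view: the orange end of the lid is lifted about 0.5 rad, with its front edge at scene crop (200,145), and the white housing with both buttons out is exposed below. Next I'll close the fingers, tilt, and come in under the front edge.

Emit:
{"api": "arm_command", "payload": {"rows": [[[0, 0.5, 0], [0.5, 0, 0], 0.6], [[0, 0.5, 0], [0.5, 0, 0], 0.3], [[0, 0.5, 0], [0.5, 0, 0.1], 0], [[0, 0.5, 0], [0.5, 0, 0.1], 0], [[0, 0.5, 0], [0.5, 0, 0.1], 0], [[0, 0, 0], [0.4, 0, 0.4], 0], [[0, 0, 0], [0.4, 0, 0.4], 0], [[0, 0, 0], [0, 0, 0], 0], [[0, 0, 0], [0, 0, 0], 0]]}}

```text
clock: 16.3
eef_pos: [479.2, -142.4, 162.9]
ee_rot: [0.014, 0.984, -0.106, 0.144]
ft_force: [0.4, -0.2, 0.1]
finger_gap: -0.2
grip_force: 0.0
```

```bash
cat >> h.py <<'E'
def lidang():
    from plant import env
    r=[]
    for c,box in(('top',(160,245,320,385)),('scene',(180,300,170,270))):
        f=env.capture(c)['frame']; h=cv2.cvtColor(f,cv2.COLOR_RGB2HSV); m=np.zeros(h.shape[:2],np.uint8)
        a,b,d,e=box; m[a:b,d:e]=cv2.inRange(h,(4,200,120),(14,255,255))[a:b,d:e]
        n,_,st,ce=cv2.connectedComponentsWithStats(m); o=np.argsort(-st[1:,4])[:3]+1
        print(c,[(ce[i].round(1).tolist(),int(st[i,4])) for i in o]); r.append(ce[o[0]] if n>1 else None)
    if r[0] is None or r[1] is None: return
    PT=TK@np.linalg.inv(TP)[:3]; PS=SK@np.linalg.inv(SP)[:3]
    X=cv2.triangulatePoints(PT,PS,r[0].reshape(2,1),r[1].reshape(2,1)).ravel();X=X[:3]/X[3]
    l=RZ.inv().apply(X-CAT*[1,1,0]); print('orange',l.round(1),'ang',np.arctan2(l[2]-107,120-l[0]).round(2))
E
python3 -c "
from h import *
plan(L(20,0,160),.3); lidang()"
```

```text
t 16.3 pos [ 479.2 -142.4  162.9] q [ 0.31  0.42 -0.18  2.38  1.01  0.11 -2.63] F [ 0.4 -0.2  0.1] gap -0.2
loc rel catch [-30.4  -0.1  83.9] toolz local [ 0.29  0.   -0.96]
turn/0.1 [-0.03  0.1  -0.01] shift/20 before turn [ 2.37 -0.    0.86] after turn [ 2.36 -0.01  0.88]
top [([355.9, 215.9], 74), ([341.6, 235.2], 9)]
scene [([198.2, 220.0], 136)]
orange [ 44.6  -1.8 152.6] ang 0.54
```

Emit:
{"api": "arm_command", "payload": {"rows": [[[0, 0, 0], [0.5, 0, 0.2], 0], [[0, 0, 0], [0.5, 0, 0.2], 0], [[0, 0, 0], [0.5, 0, 0.2], 0], [[0, 0, 0], [0.4, 0, 0.2], 0], [[0, 0, 0], [0, 0, 0], 0]]}}

```text
clock: 17.02
eef_pos: [520.2, -150.9, 158.5]
ee_rot: [0.014, 0.984, -0.105, 0.144]
ft_force: [-0.8, -0.1, 0.1]
finger_gap: -0.2
grip_force: 0.0
```

```bash
python3 -c "
from h import *
plan(L(40,0,181),.3); lidang()"
```

```text
t 17.02 pos [ 520.2 -150.9  158.5] q [ 0.38  0.47 -0.29  2.29  0.95  0.18 -2.56] F [-0.8 -0.1  0.1] gap -0.2
loc rel catch [11.4  0.3 79.5] toolz local [ 0.29  0.   -0.96]
turn/0.1 [-0.03  0.09  0.01] shift/20 before turn [ 1.69  0.01 -0.67] after turn [ 1.7   0.02 -0.65]
top [([355.8, 215.2], 64)]
scene [([198.3, 219.7], 139)]
orange [ 46.   -1.3 154.4] ang 0.57
```

Emit:
{"api": "arm_command", "payload": {"rows": [[[0, 0, 0], [0.34, 0, -0.13], 0], [[0, 0, 0], [0.34, 0, -0.13], 0], [[0, 0, 0], [0.34, 0, -0.13], 0], [[0, 0, 0], [0.34, 0, -0.13], 0], [[0, 0, 0], [0.34, 0, -0.13], 0], [[0, 0, 0], [0, 0, 0], 0]]}}

```text
clock: 17.88
eef_pos: [540.6, -155.8, 179.8]
ee_rot: [0.016, 0.985, -0.105, 0.139]
ft_force: [-31.0, 9.8, 26.3]
finger_gap: 0.2
grip_force: 20.8
```

```bash
python3 -c "
from h import *
plan(L(63,0,198),.3); lidang()"
```

```text
t 17.88 pos [ 540.6 -155.8  179.8] q [ 0.5   0.47 -0.45  2.21  0.82  0.31 -2.42] F [-31.    9.8  26.3] gap 0.2
loc rel catch [ 3.250e+01 -1.000e-01  1.008e+02] toolz local [ 0.28 -0.   -0.96]
turn/0.1 [0.01 0.19 0.02] shift/20 before turn [ 1.72  0.   -0.45] after turn [ 1.73 -0.   -0.42]
top [([354.9, 206.8], 11)]
scene [([197.9, 217.1], 138)]
orange [ 62.7   2.8 173.4] ang 0.86
```

The fingertip is jammed against the prongs, pushing straight at the hinge. I'll back off and come in 32 mm to the -y side, under the plain lid edge.

Emit:
{"api": "arm_command", "payload": {"rows": [[[0, 0, 0], [-0.4, 0, 0.1], 0], [[0, 0, 0], [-0.5, 0, 0.1], 0], [[0, 0, 0], [-0.7, 0, 0], 0], [[0, 0, 0], [-0.8, 0, 0], 0], [[0, 0, 0], [-0.3, 0.4, 0], 0], [[0, 0, 0], [0, 0.6, 0], 0], [[0, 0, 0], [0, 0.6, 0.2], 0], [[0, 0.1, 0], [0, 0, 0.3], 0], [[0, 0.1, 0], [0, 0, 0], 0], [[0, 0, 0], [0, 0, 0], 0]]}}

```text
clock: 19.23
eef_pos: [496.1, -179.1, 155.5]
ee_rot: [0.014, 0.983, -0.106, 0.152]
ft_force: [0.1, -0.2, -0.0]
finger_gap: 0.1
grip_force: 0.0
```

```bash
python3 -c "
from h import *
plan(L(25,-32,150),.3); lidang()"
```

```text
t 19.23 pos [ 496.1 -179.1  155.5] q [ 0.42  0.46 -0.23  2.34  1.08  0.11 -2.63] F [ 0.1 -0.2 -0. ] gap 0.1
loc rel catch [ -6.1 -32.3  76.5] toolz local [ 0.3   0.   -0.95]
turn/0.1 [-0.04 -0.06 -0.01] shift/20 before turn [ 1.4  -0.01  0.73] after turn [ 1.4  -0.01  0.72]
top [([355.8, 215.9], 76), ([341.5, 234.5], 6)]
scene [([198.1, 220.1], 136)]
orange [ 44.5  -1.9 152.2] ang 0.54
```

Emit:
{"api": "arm_command", "payload": {"rows": [[[0, 0, 0], [0.35, 0, 0.18], 0], [[0, 0, 0], [0.35, 0, 0.18], 0], [[0, 0, 0], [0.35, 0, 0.18], 0], [[0, 0, 0], [0.35, 0, 0.18], 0], [[0, 0, 0], [0, 0, 0], 0]]}}

```text
clock: 19.95
eef_pos: [526.6, -185.6, 149.7]
ee_rot: [0.015, 0.983, -0.105, 0.152]
ft_force: [-0.3, 0.2, -0.3]
finger_gap: -0.4
grip_force: 0.0
```

```bash
python3 -c "
from h import *
plan(L(40,-32,175),.3); lidang()"
```

```text
t 19.95 pos [ 526.6 -185.6  149.7] q [ 0.47  0.5  -0.3   2.27  1.04  0.16 -2.58] F [-0.3  0.2 -0.3] gap -0.4
loc rel catch [ 25.2 -32.2  70.7] toolz local [ 0.3   0.   -0.95]
turn/0.1 [-0.04 -0.06  0.01] shift/20 before turn [ 1.09 -0.01 -0.98] after turn [ 1.08 -0.01 -0.99]
top [([355.9, 215.6], 68), ([341.6, 235.2], 9)]
scene [([198.3, 220.0], 131)]
orange [ 45.2  -1.6 153.1] ang 0.55
```

Emit:
{"api": "arm_command", "payload": {"rows": [[[0, 0, 0], [0.3, 0, -0.05], 0], [[0, 0, 0], [0.3, 0, -0.1], 0], [[0, 0, 0], [0.25, 0, -0.2], 0], [[0, 0, 0], [0.25, 0, -0.2], 0], [[0, 0, 0], [0.25, 0, -0.2], 0], [[0, 0, 0], [0, 0, 0], 0]]}}

```text
clock: 20.8
eef_pos: [547.6, -190.3, 173.0]
ee_rot: [0.015, 0.983, -0.105, 0.152]
ft_force: [-0.2, 0.4, 0.1]
finger_gap: 0.1
grip_force: 0.0
```

```bash
python3 -c "
from h import *
plan(L(63,-32,192),.3); lidang()"
```

```text
t 20.8 pos [ 547.6 -190.3  173. ] q [ 0.59  0.5  -0.47  2.2   0.9   0.28 -2.44] F [-0.2  0.4  0.1] gap 0.1
loc rel catch [ 46.6 -32.3  94. ] toolz local [ 0.3   0.   -0.95]
turn/0.1 [-0.04 -0.07  0.01] shift/20 before turn [ 1.07 -0.02 -0.66] after turn [ 1.06 -0.02 -0.66]
top [([341.6, 235.2], 9), ([356.0, 208.8], 8), ([363.0, 210.0], 1)]
scene [([196.7, 218.8], 78), ([202.7, 211.0], 3)]
orange [ -7.4   9.7 114.3] ang 0.06
```

Run:
```python
from h import *
from plant import env
for a in np.arange(.5,1.96,.12):
    w=L(120-88*np.cos(a)+3*np.sin(a),-1,107+88*np.sin(a)+3*np.cos(a)); e=L(120-88*np.cos(a)+3*np.sin(a),-1,107)
    print(a.round(2),proj('s',w).round(1),proj('t',w).round(1))
f=env.capture('scene')['frame']; h=cv2.cvtColor(f,cv2.COLOR_RGB2HSV); m=cv2.inRange(h,(2,150,90),(16,255,255))[195:250,165:240]
for r in m[::1]: print(''.join('#' if v else '.' for v in r))
```

```text
0.5 [198.2 220.2] [355.2 216. ]
0.62 [198.  218.6] [356.2 213.2]
0.74 [197.9 217.6] [357.1 210.1]
0.86 [197.9 217.1] [358.1 206.6]
0.98 [198.  217.3] [359.1 202.9]
1.1 [198.3 218.2] [360.1 199. ]
1.22 [198.7 219.7] [361.  194.9]
1.34 [199.3 221.9] [361.9 190.8]
1.46 [200.  224.7] [362.7 186.7]
1.58 [200.8 228.2] [363.5 182.7]
1.7 [201.7 232.2] [364.1 178.8]
1.82 [202.7 236.8] [364.7 175.2]
1.94 [203.8 241.9] [365.1 171.9]
...........................................................................
...........................................................................
...........................................................................
...........................................................................
...........................................................................
...........................................................................
...........................................................................
...........................................................................
..................................................................
[... 2805 characters left out ...]
................
...........................................................................
...........................................................................
...........................................................................
...........................................................................
...........................................................................
......................................#....................................
...........................................................................
............................##....................#........................
...........................................................................
```

Emit:
{"api": "arm_command", "payload": {"rows": [[[0, 0, 0], [0.22, 0, -0.13], 0], [[0, 0, 0], [0.22, 0, -0.13], 0], [[0, 0, 0], [0.22, 0, -0.13], 0], [[0, 0, 0], [0.22, 0, -0.13], 0], [[0, 0, 0], [0.22, 0, -0.13], 0], [[0, 0, 0], [0, 0, 0], 0]]}}

```text
clock: 21.7
eef_pos: [563.9, -193.8, 191.8]
ee_rot: [0.015, 0.983, -0.105, 0.152]
ft_force: [0.0, -0.7, 0.7]
finger_gap: 0.2
grip_force: 0.0
```

```bash
sed -i 's/(4,200,120),(14,255,255)/(2,150,90),(16,255,255)/' h.py; python3 -c "
from h import *
plan(L(92,-32,200),.3); lidang()"
```

```text
t 21.7 pos [ 563.9 -193.8  191.8] q [ 0.65  0.5  -0.56  2.14  0.82  0.36 -2.35] F [ 0.  -0.7  0.7] gap 0.2
loc rel catch [ 63.4 -32.3 112.8] toolz local [ 0.3   0.   -0.95]
turn/0.1 [-0.03 -0.07  0.01] shift/20 before turn [ 1.49 -0.01  0.04] after turn [ 1.49 -0.02  0.03]
top [([360.6, 200.5], 46), ([341.4, 234.6], 20), ([352.4, 217.6], 17)]
scene [([198.0, 216.8], 210), ([249.3, 217.4], 66), ([199.3, 258.2], 19)]
orange [ 78.9  -2.1 187.3] ang 1.1
```

Emit:
{"api": "arm_command", "payload": {"rows": [[[0, 0, 0], [0.22, 0, 0], 0], [[0, 0, 0], [0.22, 0, 0], 0], [[0, 0, 0], [0.22, 0, 0], 0], [[0, 0, 0], [0.22, 0, 0], 0], [[0, 0, 0], [0.22, 0, 0], 0], [[0, 0, 0], [0.22, 0, 0], 0], [[0, 0, 0], [0.22, 0, 0], 0], [[0, 0, 0], [0, 0, 0], 0]]}}

```text
clock: 22.8
eef_pos: [592.7, -200.0, 200.8]
ee_rot: [0.015, 0.983, -0.105, 0.152]
ft_force: [-0.2, 0.5, 0.4]
finger_gap: -0.0
grip_force: 0.0
```

```bash
python3 -c "
from h import *
plan(L(128,-32,196),.3); lidang()"
```

```text
t 22.8 pos [ 592.7 -200.   200.8] q [ 0.67  0.52 -0.6   2.07  0.78  0.42 -2.3 ] F [-0.2  0.5  0.4] gap -0.0
loc rel catch [ 92.7 -32.2 121.8] toolz local [ 0.3   0.   -0.95]
turn/0.1 [-0.04 -0.06  0.01] shift/20 before turn [ 1.61 -0.01  0.76] after turn [ 1.61 -0.01  0.75]
top [([363.8, 187.2], 41), ([348.2, 208.8], 36), ([341.3, 234.8], 19)]
scene [([198.6, 216.8], 62), ([248.6, 217.0], 62), ([209.8, 252.8], 16)]
orange [108.3  -1.5 209.5] ang 1.46
```

Emit:
{"api": "arm_command", "payload": {"rows": [[[0, 0, 0], [0.21, 0, 0.1], 0], [[0, 0, 0], [0.21, 0, 0.1], 0], [[0, 0, 0], [0.21, 0, 0.1], 0], [[0, 0, 0], [0.21, 0, 0.1], 0], [[0, 0, 0], [0.21, 0, 0.1], 0], [[0, 0, 0], [0.21, 0, 0.1], 0], [[0, 0, 0], [0.16, 0, 0.1], 0], [[0, 0, 0], [0, 0, 0], 0]]}}

```text
clock: 23.9
eef_pos: [623.0, -206.5, 195.7]
ee_rot: [0.015, 0.983, -0.105, 0.152]
ft_force: [-0.3, -0.0, 0.5]
finger_gap: -0.2
grip_force: 0.0
```

```bash
python3 -c "
from h import *
plan(L(128,-32,196),.3); lidang()"
```

```text
t 23.9 pos [ 623.  -206.5  195.7] q [ 0.65  0.56 -0.6   2.01  0.78  0.45 -2.28] F [-0.3 -0.   0.5] gap -0.2
loc rel catch [123.8 -32.1 116.7] toolz local [ 0.3   0.   -0.95]
turn/0.1 [-0.03 -0.06  0.01] shift/20 before turn [ 0.21 -0.01  0.05] after turn [ 0.21 -0.01  0.05]
top [([366.5, 172.6], 51), ([348.3, 208.8], 35), ([341.4, 234.6], 20)]
scene [([249.2, 217.7], 68), ([201.6, 231.5], 66), ([199.7, 258.2], 18)]
orange [153.9  38.6 231.6] ang 1.84
```

Emit:
{"api": "arm_command", "payload": {"rows": [[[0, 0, 0], [0.15, 0, 0], 0], [[0, 0, 0], [0.15, 0, 0], 0], [[0, 0, 0], [0, 0, 0], 0], [[0, 0, 0], [0, 0, 0], 0], [[0, 0, 0], [-0.2, 0, 0], 0], [[0, 0, 0], [-0.5, 0, 0], 0], [[0, 0, 0], [-0.8, 0, 0], 0], [[0, 0, 0], [-0.8, 0, -0.1], 0], [[0, 0, 0], [-0.8, 0, -0.3], 0], [[0, 0, 0], [-0.8, 0, -0.5], 0], [[0, 0, 0], [-0.8, 0, -0.5], 0], [[0, 0, 0], [-0.8, 0.5, -0.5], 0], [[0, 0, 0], [-0.5, 1, -0.5], 0], [[0, 0, 0], [-0.5, 1, 0], 0], [[0, 0, 0], [0, 1, 0], 0], [[0, 0, 0], [0, 1, 0], 0], [[0, 0, 0], [0, 0, 0], 0], [[0, 0, 0], [0, 0, 0], 0]]}}

```text
clock: 26.25
eef_pos: [474.0, -265.9, 204.3]
ee_rot: [0.015, 0.983, -0.105, 0.152]
ft_force: [-0.3, -0.6, -0.3]
finger_gap: -0.0
grip_force: 0.0
```

```bash
python3 -c "
from h import *
plan(L(128,-32,196),.3); lidang(); lidang()"
```

```text
t 26.25 pos [ 474.  -265.9  204.3] q [ 0.95  0.45 -0.67  2.23  0.76  0.33 -2.11] F [-0.3 -0.6 -0.3] gap -0.0
loc rel catch [  -9.3 -121.9  125.3] toolz local [ 0.3   0.   -0.95]
turn/0.1 [-0.03 -0.06  0.01] shift/20 before turn [ 6.43 -4.47  2.48] after turn [ 6.43 -4.49  2.43]
top [([366.7, 170.7], 52), ([348.3, 208.8], 35), ([341.4, 234.8], 20)]
scene [([202.4, 234.3], 68), ([250.1, 216.7], 42), ([209.9, 252.7], 16)]
orange [153.1  -1.9 204.6] ang 1.9
top [([366.6, 170.7], 51), ([348.3, 208.8], 35), ([341.5, 234.7], 21)]
scene [([202.6, 234.3], 66), ([249.2, 216.5], 40), ([200.0, 258.0], 15)]
orange [152.9  -1.6 204.5] ang 1.9
```

```bash
python3 -c "
from plant import env
print(env.hand_in())"
```

```text
the job is handed in; nothing more can be done
None
```

The cinnamon canister's lid stands open by itself at about 1.8–1.9 rad (needed: over 1.65), measured from the cameras with the arm clear. I released both buttons after pinching them, and the arm stayed away from the walnut canister, cup, tin and dipper. I handed the job in at about 26 s, but the hand-in gave back no verdict.

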